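# Load a sample cassette under the reader's spring flap

## Task

Load the slide cassette into the small reader without picking anything up: with one fingertip press the flap's pedal down and keep the spring flap raised, while the other fingertip pushes the cassette by its upright tab along the shelf, under the flap and fully home against the stop. Only when it is home let go of the pedal, so that the flap shuts behind the cassette, and move clear. Never let the cassette run against the flap or the flap come down on it, and leave the beaker, the stopper and the tape roll where they are.

Things in the scene. Friction and masses are not known exactly. Their poses are not given: they have to be found in the camera images.
- reader: Slide reader, fixed to the worktop. Origin: on the worktop at the bay's mouth, mid-width; x into the bay, y left, z up (mm below are in this frame). Shelf top z 6, from x -148; channel 44 wide about y = 0 between rails (y +-22 to 27, tops z 12). The bay is x 0 to 52, open-topped under the flap; behind it the white instrument body, x 52 to 124, y +-54, 64 high.
- stop (a point): Front face of the white instrument body, the stop at the bay's end: reader x 52, y 0, z 13 mm.
- axle_post (a point): Top of the post at the robot's end of the flap's axle, 39 mm high, reader x -146 to -138, y 27 to 41 mm. The axle, 6 mm thick, runs from here along x at reader y 34, z 32 mm to x 52 mm.
- flap (a joint): Spring-closed flap on the axle: 0 rad shut, 0.95 up against its stop; springs shut when let go. Its grey roof (x 0 to 52, reaching 62 mm right of the axle) covers the bay; its front skirt (x 0 to 3 mm) then hangs down to z 16 mm and bars the cassette's body. The body passes freely from about 0.4 rad; 0.5 to 0.9 is a good opening.
- pedal (a point): Middle of the top face of the pedal, an aluminium plate left of the axle, one piece with the flap: reader x -133 to -11, 2 to 42 mm out from the axle, 3 mm thick. Tilt: outer edge up by (0.26 rad - flap value), so this point is at y 55, z 39 mm when shut. Pressing it down raises the flap; 3 to 8 N holds it. A fingertip may slide along it while holding it down.
- cassette: White plastic slide cassette, about 70 g, loose on the shelf in the channel, not yet under the flap. Origin: under the middle of its body; x into the bay. Body 44 x 40 x 14 mm (x, y, z), dark slots on top; behind it a neck 16 mm wide, 6 high, that fits under the shut flap, then an upright push tab. Home: nose on the stop, origin at reader x 30 mm, the tab still outside.
- push_tab (a point): Middle of the rear face (towards the robot) of the cassette's push tab, 58 mm behind the cassette's origin, 15 mm above the shelf; the tab is 6 mm thick, 34 wide, 30 high. Push it along the reader's +x; when home this point is at reader x -28 mm.
- beaker: Bystander: empty glass beaker, 66 mm wide, 72 mm high; origin at its foot.
- stopper: Bystander: grey rubber stopper, 28 mm wide, 30 mm high; origin at its foot.
- tape: Bystander: roll of tape lying flat, 62 mm wide, 19 mm high; origin at its underside.
Mind the look-alikes: they are no part of the job. What is shaped like the cassette but red is not meant.

How it is judged:
On the way, in this order (a step that is already met when the one before it is completed fails the run):
1. the flap is held up by a finger on its pedal, with the cassette still outside (value of joint flap above 0.4 rad and contact force between the fingers and flap above 0.5 N and x of cassette in the frame of reader below -0.018 m), for 0.1 s.
2. the cassette is home while the flap is still held up by a finger (value of joint flap above 0.4 rad and contact force between the fingers and flap above 0.5 N and x of cassette in the frame of reader above 0.0265 m and z of cassette in the frame of reader below 0.01 m), for 0.05 s.
At the end, for the whole second after the job is handed in: The cassette lies flat and at rest in the bay within 3.5 mm of the stop, and the flap has sprung shut (under 0.06 rad) (x of cassette in the frame of reader above 0.0265 m and z of cassette in the frame of reader below 0.01 m and value of joint flap below 0.06 rad and linear speed of cassette below 0.01 m/s and angle between cassette's own z axis and vertical below 0.06 rad); the robot touches nothing.
It fails at once if the cassette is lifted or tipped (z of cassette in the frame of reader above 0.014 m or angle between cassette's own z axis and vertical above 0.25 rad).
It fails at once if the cassette is run against the flap, or the flap comes down on it (over 1.5 N) (contact force between flap and cassette above 1.5 N).
It fails at once if the beaker, the stopper or the tape roll is moved more than 15 mm (distance of any of beaker, stopper, tape from where it was at the start of the episode above 0.015 m).
It also fails if it takes over 35 s, if anything falls off the work surface, if the arm or the gripper's body presses on something with over 40 N, if the wrist force passes 120 N, or if a joint passes its speed limit or range.

## Robot

A 6-joint arm with a two-finger parallel gripper is mounted at the origin on a cart in front of the work surface, level with it; the furniture and walls round the work are solid. World frame = base frame: x ahead of the robot, y to its left, z up, the work surface at z = 0. Lengths are in m, angles in rad, forces in N, time in s.
With the tool pointing down it reaches from about 0.325 to 0.9 m from the base axis. Payload 6.1 kg.
Tool frame: the origin (TCP) lies at the very end of the fingers, on their centre line; the grasp point (between the pads) lies 19 mm behind it (arm.tcp_to_grasp is the distance from the TCP to the grasp point, in m); z points along the fingers, y is the direction in which the jaws open and shut (so a half turn about z gives the same grasp; the last joint's range is limited). The gripper opens to 85 mm and grips with 20 to 120 N. Pads are 22 mm wide; open, the fingers measure 114 mm over their backs; the gripper's body (76 mm by 85 mm) begins 54 mm behind the grasp point. The pads swing forward as they close: fully open they stand 13 mm farther back than shut.
Start: joints at [1.009, 0.22, 1.526, -0, 1.395, -0.126], TCP at [0.264, 0.567, 0.231] pointing down, gripper open.
Joint ranges: [-2.98, 2.98], [-0.91, 2.08], [0.09, 2.57], [-1.24, 4.39], [0.2, 2.65], [-2.68, 2.68]. Speed limits (rad/s): [2.57, 2.57, 3.01, 3.14, 3.14, 3.14].

## Interface

Orientations are given as a rotation vector (axis times angle).
In Python, from plant import arm, viewer gives the robot as it stands.
- The arm moves only by the shell command python3 -m crank 'ROWS' [FORCE]. ROWS is JSON, a list of rows, each an object with "angular": the turn, a rotation vector about the tool's x, y, z scaled (see below), a list of three; "offset": the shift along the tool's x, y, z scaled (see below), a list of three; "grip": the gripper command: -1 is shut, 1 is fully open, values between are in proportion. In form: [{"angular": [wx, wy, wz], "offset": [tx, ty, tz], "grip": grip}, ...]. A call has exactly 10 rows; each row is the pose to reach, as a shift and turn from the pose commanded when the call began, along the tool's axes at that moment; what a row does not reach only later rows make up. The controller multiplies each number of a shift by 30 cm and each number of a turn by 45 degrees. A row lasts 1/12 s, in which the tool goes at most 41.7 mm and 7.16 degrees, less where a joint would pass 70% of its speed; a pose out of reach is approached as far as the arm can. A call with a number of a shift or a turn outside -1 to 1 is refused whole. A call with a gripper value outside its range is refused whole. The fingers move at their own pace and stop on an object; FORCE is the grip in N (left out, the last holds). Time passes only in rows, so rows that repeat a pose let the fingers close, or fill a call up. It gives the time, the measured TCP pose, the force and the opening at its end, in the units of the state.
- arm.get_state(): the state, without advancing time (a new reading comes with each control period).
- viewer.capture(name): name is "side" or "top"; returns a dict with "pixels" (400x640x3 uint8, blue, green, red), "K" (3x3 intrinsics, pixels), "extrinsics" (4x4, takes a point from camera to world coordinates). Camera axes: x right, y down, z forward; pixel columns grow to the right and rows downward; lengths in m; the calibration is good to about 2 mm. A picture is of the moment at which its call begins. There is no depth.
- arm.finish_job(): hands the job in, once; it reports no verdict.
The state is a dict: "time": time; "joint_positions": joint angles; "joint_vel": joint speeds; "effort": joint torques, N m; "ee_pos": TCP position; "eef_rot": TCP orientation; "wrist_force": force on the tool from outside, world axes, zero at the start; "ft_torque": the same for the moment, N m; "gripper_width": opening from 0.0 (shut) to 1.0 (fully open).
Only numpy, scipy, OpenCV 4.12 (cv2) and the standard library are available. Lean on these libraries where they do the work, as an engineer would, in place of code of your own. Each camera call takes 0.05 s, during which the arm holds its last target. There are 200 camera calls.

## Working session

There is one attempt and no reset: what is moved stays moved. The work goes in short steps, Python scripts to look and compute and a shell command to move; the robot and the scene stay as the last step left them, time stands still between calls to the robot, and variables do not carry over. Pictures are saved under pics/ and viewed, about 8 in all and at most 12, crops included, and the job is handed in when it is done.

```bash
mkdir -p pics; python3 - <<'E'
from plant import arm, viewer
import cv2, numpy as np
np.set_printoptions(precision=4,suppress=True)
for n in("top","side"):
    c=viewer.capture(n); cv2.imwrite(f"pics/{n}0.png",c["pixels"]); print(n,np.array(c["K"]),np.array(c["extrinsics"]))
    np.savez(f"{n}0.npz",**{k:np.array(v) for k,v in c.items()})
s=arm.get_state(); print(s)
E
```

```text
top [[443.8135   0.     322.1943]
 [  0.     443.8135 209.282 ]
 [  0.       0.       1.    ]] [[ 0.0285 -0.9931  0.1138  0.4819]
 [-0.9995 -0.0299 -0.0111  0.2408]
 [ 0.0144 -0.1134 -0.9934  1.0875]
 [ 0.      0.      0.      1.    ]]
side [[379.3381   0.     317.7699]
 [  0.     379.3381 202.7734]
 [  0.       0.       1.    ]] [[ 0.8488 -0.3255  0.4166  0.2483]
 [-0.5284 -0.5489  0.6477 -0.3419]
 [ 0.0178 -0.7699 -0.6379  0.6309]
 [ 0.      0.      0.      1.    ]]
{'time': 0.1, 'joint_positions': array([ 1.0089,  0.2212,  1.5275, -0.    ,  1.3947, -0.1261]), 'joint_vel': array([ 0.0004, -0.0001, -0.0038,  0.0014,  0.0009,  0.0013]), 'effort': array([  0.0018, -49.8243, -39.0545,  -0.0001,   0.0056,   0.    ]), 'ee_pos': array([0.2636, 0.5661, 0.2303]), 'eef_rot': array([-0.679 , -3.0667,  0.0025]), 'wrist_force': array([-0.2431,  0.392 , -0.0514]), 'ft_torque': array([ 0.0034, -0.0467, -0.0271]), 'gripper_width': 1.0021784454429932}
```

View pics/top0.png

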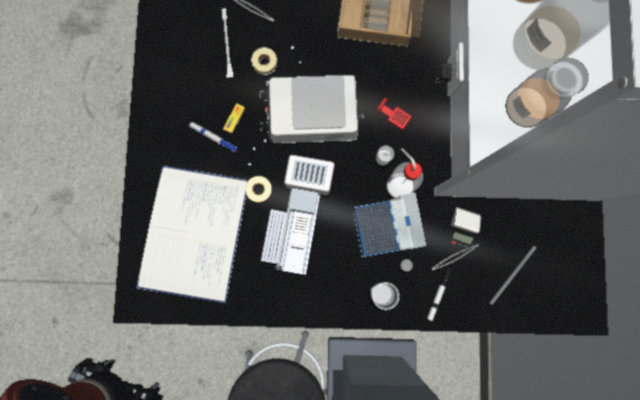

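View pics/side0.png

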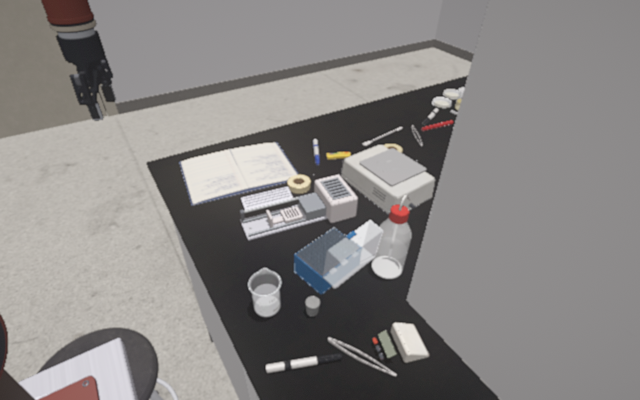

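The top view shows the reader: body at about (309,174), flap at (304,202), cassette at about (300,225), pedal at (273,237). The beaker is at (385,296), the stopper at (407,266) and the tape at (259,189). Next I zoom in on the reader.

```bash
python3 - <<'E'
import cv2,numpy as np
a=cv2.imread("pics/top0.png")[145:285,235:345]; b=cv2.imread("pics/side0.png")[165:245,230:365]
a=cv2.resize(a,None,fx=4.2,fy=4.2,interpolation=2)
cv2.imwrite("pics/ztop.png",a); cv2.imwrite("pics/zside.png",cv2.resize(b,None,fx=5.9,fy=5.9,interpolation=2))
E
```

```text
(no output)
```

View pics/ztop.png

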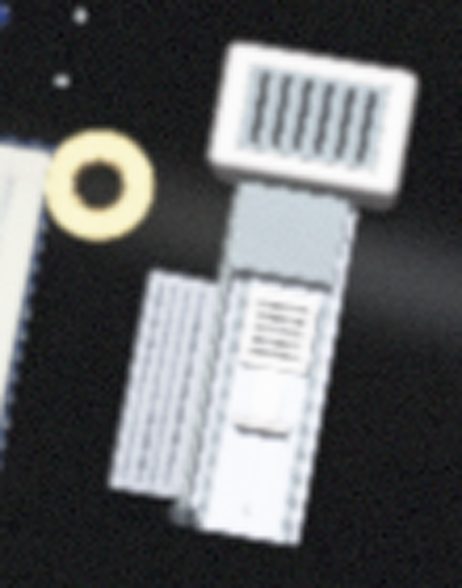

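View pics/zside.png

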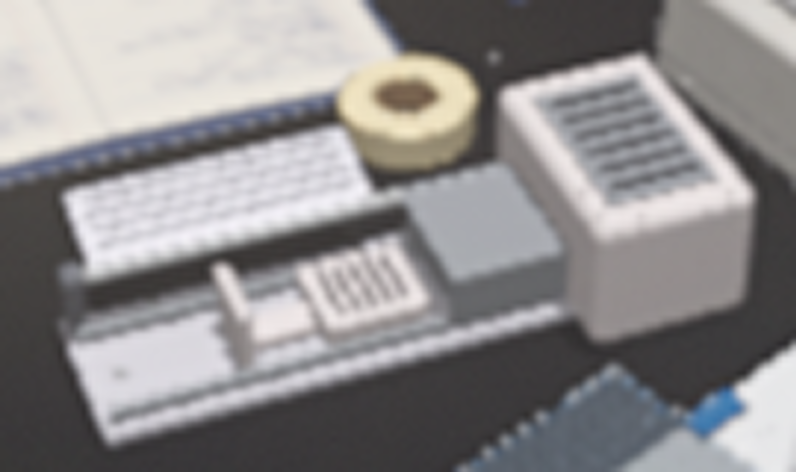

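```bash
cat > h.py <<'E'
import numpy as np
def cast(n,uv,z):
    d=np.load(n+"0.npz"); K,E=d["K"],d["extrinsics"]
    r=E[:3,:3]@np.linalg.solve(K,[uv[0],uv[1],1]); o=E[:3,3]
    return o+r*(z-o[2])/r[2]
def proj(n,p):
    d=np.load(n+"0.npz"); K,E=d["K"],d["extrinsics"]
    q=K@(E[:3,:3].T@(np.array(p)-E[:3,3])); return q[:2]/q[2]
E
python3 - <<'E'
from h import *
np.set_printoptions(precision=4,suppress=True)
T=lambda c:[(c[0]+.5)/4.2-.5+235,(c[1]+.5)/4.2-.5+145]
S=lambda c:[(c[0]+.5)/5.9-.5+230,(c[1]+.5)/5.9-.5+165]
L=[("top",T((230,43)),(124,54,64)),("top",T((416,70)),(124,-54,64)),("top",T((212,160)),(52,54,64)),
("top",T((299,545)),(-148,-27,10)),("top",T((150,270)),(-11,74.6,45)),("top",T((108,488)),(-133,74.6,45)),
("side",S((112,443)),(-148,-27,6)),("side",S((648,55)),(124,54,64)),("side",S((755,195)),(124,-54,64)),("side",S((65,190)),(-133,74.6,45)),
("side",S((350,125)),(-11,74.6,45)),("side",S((600,340)),(52,-54,0))]
def fit(L):
    W=np.array([cast(n,u,m[2]/1e3)[:2] for n,u,m in L]);M=np.array([m[:2] for *_,m in L])/1e3
    w=W.mean(0);m=M.mean(0);H=(M-m).T@(W-w);th=np.arctan2(H[0,1]-H[1,0],H[0,0]+H[1,1])
    R=np.array([[np.cos(th),-np.sin(th)],[np.sin(th),np.cos(th)]]);t=w-R@m
    print(th,t);print((W-(M@R.T+t))*1e3);return th,R,t
fit(L[:6]);fit(L[6:]);th,R,t=fit(L)
tr=lambda n,u,z:R.T@(cast(n,u,z)[:2]-t)*1e3
print("tab top rear L,R",tr("top",T((235,428)),.036),tr("top",T((291,432)),.036))
print("body front",tr("top",T((243,283)),.02),tr("top",T((322,295)),.02),"rear",tr("top",T((305,370)),.02))
print("side tab top",tr("side",S((213,265)),.036),tr("side",S((235,328)),.036))
for n,u in(("beaker",(385,296)),("stopper",(407,266)),("tape",(259,189))):print(n,cast("top",u,.02),tr("top",u,.02))
E
```

```text
-0.13627491457340804 [0.5979 0.2742]
[[-2.5471 -0.6408]
 [ 0.0269  1.8138]
 [ 2.1254 -2.8772]
 [-0.8625 -3.89  ]
 [ 1.3353  1.9996]
 [-0.078   3.5945]]
-0.14352914413337622 [0.6005 0.2728]
[[-1.1041 -6.2635]
 [-2.5502 -3.9971]
 [-5.0906  0.0101]
 [ 0.5705  3.6191]
 [ 3.1446  0.2822]
 [ 5.0298  6.3492]]
-0.13910775755022703 [0.5992 0.2735]
[[-3.9328  0.4172]
 [-1.0558  2.8298]
 [ 0.7117 -2.0214]
 [-2.1267 -3.6268]
 [-0.1607  2.6867]
 [-1.6215  3.9393]
 [ 0.1853 -6.29  ]
 [-1.0757 -5.2647]
 [-4.0888 -1.1903]
 [ 2.2952  3.4636]
 [ 4.7934 -0.4073]
 [ 6.0765  5.464 ]]
tab top rear L,R [-90.5469  15.2523] [-87.4959 -16.1387]
body front [-7.5388 26.2275] [ -6.7324 -19.756 ] rear [-50.9183 -17.4799]
side tab top [-86.7379  19.1649] [-90.5157 -20.4931]
beaker [0.4016 0.074  0.02  ] [-168.0463 -224.9673]
stopper [0.4737 0.0221 0.02  ] [ -89.4301 -266.3277]
tape [0.6491 0.3837 0.02  ] [ 34.1152 116.0989]
```

Reader origin is about (0.598, 0.274) with yaw −0.137. The cassette sits at reader x ≈ −31, so it has about 61 mm to travel. The plan is to set the fingers about 56 mm apart, one on the pedal's outer half (reader y ≥ 63) and the other behind the tab (y ≈ 0). First move: above the start point, turned to the reader's yaw.

```bash
python3 -m crank '[{"angular":[0,0,-0.06],"offset":[-0.1,-0.04,0.035],"grip":0.32},{"angular":[0,0,-0.12],"offset":[-0.22,-0.09,0.08],"grip":0.32},{"angular":[0,0,-0.18],"offset":[-0.34,-0.14,0.12],"grip":0.32},{"angular":[0,0,-0.24],"offset":[-0.46,-0.19,0.16],"grip":0.32},{"angular":[0,0,-0.3],"offset":[-0.58,-0.24,0.2],"grip":0.32},{"angular":[0,0,-0.36],"offset":[-0.7,-0.29,0.24],"grip":0.32},{"angular":[0,0,-0.38],"offset":[-0.82,-0.34,0.28],"grip":0.32},{"angular":[0,0,-0.38],"offset":[-0.94,-0.39,0.32],"grip":0.32},{"angular":[0,0,-0.38],"offset":[-1,-0.41,0.35],"grip":0.32},{"angular":[0,0,-0.38],"offset":[-1,-0.41,0.35],"grip":0.32}]' 20
cat >> h.py <<'E'
th=-.138; t=np.array([.5985,.2738]); R=np.array([[np.cos(th),-np.sin(th)],[np.sin(th),np.cos(th)]])
def rd(p): return np.r_[R.T@(np.array(p)[:2]-t),p[2]]*1e3
def st():
    from plant import arm
    from scipy.spatial.transform import Rotation as Q
    s=arm.get_state(); M=Q.from_rotvec(s["eef_rot"]).as_matrix()
    B=np.eye(3);B[:2,:2]=R
    np.set_printoptions(precision=3,suppress=True)
    print("t",s["time"],"tcp reader mm",rd(s["ee_pos"]),"F reader",B.T@s["wrist_force"],"g",s["gripper_width"]);print("tool axes in reader (cols)\n",B.T@M)
E
python3 -c "from h import *;st()"
```

```text
time: 0.93
ee_pos: [0.4852, 0.3243, 0.1236]
eef_rot: [-0.223, -3.131, 0.005]
wrist_force: [-0.4, 1.4, -0.1]
gripper_width: 0.666
t 0.9333 tcp reader mm [-119.163   34.45   123.575] F reader [-0.569  1.341 -0.099] g 0.665706001060888
tool axes in reader (cols)
 [[-1.     0.004 -0.002]
 [ 0.004  1.    -0.003]
 [ 0.002 -0.003 -1.   ]]
```

```bash
python3 -m crank '[{"angular":[0,-0.04,0],"offset":[0,0,0.03],"grip":0.32},{"angular":[0,-0.08,0],"offset":[0,0,0.06],"grip":0.32},{"angular":[0,-0.12,0],"offset":[0,0,0.09],"grip":0.32},{"angular":[0,-0.16,0],"offset":[0,0,0.12],"grip":0.32},{"angular":[0,-0.19,0],"offset":[0,0,0.15],"grip":0.32},{"angular":[0,-0.19,0],"offset":[0,0,0.18],"grip":0.32},{"angular":[0,-0.19,0],"offset":[0,0,0.18],"grip":0.32},{"angular":[0,-0.19,0],"offset":[0,0,0.18],"grip":0.32},{"angular":[0,-0.19,0],"offset":[0,0,0.18],"grip":0.32},{"angular":[0,-0.19,0],"offset":[0,0,0.18],"grip":0.32}]'
python3 - <<'E'
from h import *; st()
from plant import viewer; import cv2
c=viewer.capture("side")["pixels"]; d=viewer.capture("top")["pixels"]
a=cv2.resize(c[130:250,210:365],None,fx=3.8,fy=3.8,interpolation=2); b=cv2.resize(d[160:290,245:345],None,fx=3.5,fy=3.5,interpolation=2)[:,:]
b=b[:a.shape[0]]; a=a[:b.shape[0],:,:]
print(a.shape,b.shape); cv2.imwrite("pics/p1.png",np.hstack([a[:,:450],b]))
E
```

```text
time: 1.77
ee_pos: [0.4846, 0.3288, 0.0732]
eef_rot: [0.206, 2.985, -0.014]
wrist_force: [0.6, -1.0, -0.2]
gripper_width: 0.66
t 1.7667 tcp reader mm [-120.344   38.831   73.191] F reader [ 0.704 -0.911 -0.248] g 0.6598371999024072
tool axes in reader (cols)
 [[-0.989 -0.     0.149]
 [-0.     1.     0.001]
 [-0.149  0.001 -0.989]]
(455, 589, 3) (455, 350, 3)
```

View pics/p1.png

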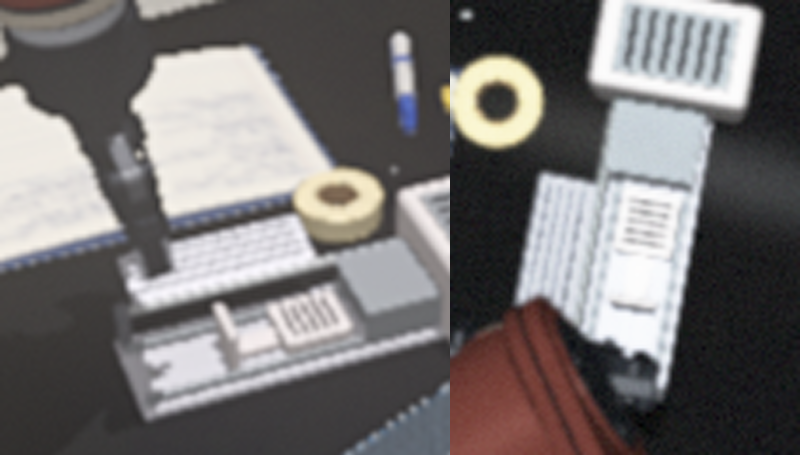

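The left half (side view) shows one fingertip at (150,272), above and behind the tab, with the flap still shut. The right half (top view) shows the cassette still at its start, with its tab at (633,300). I'll check the fingertip against the model.

```bash
python3 - <<'E'
from h import *; st()
for z in (.073,.08): print(rd(cast("side",((150.5)/3.8-.5+210,272.5/3.8-.5+130),z)))
for p in ([-120,7,78],[-120,-7.5,78],[-120,3,78]):
    q=proj("side",np.r_[R@(np.array(p[:2])/1e3)+t,p[2]/1e3]); print(p,(q-[210,130])*3.8)
E
```

```text
t 1.8667 tcp reader mm [-120.385   38.665   73.075] F reader [0.099 0.34  0.87 ] g 0.6570493203305449
tool axes in reader (cols)
 [[-0.989 -0.     0.15 ]
 [-0.     1.     0.001]
 [-0.15   0.001 -0.989]]
[-122.976   19.692   73.   ]
[-124.722   11.189   80.   ]
[-120, 7, 78] [158.548 275.338]
[-120, -7.5, 78] [165.526 289.737]
[-120, 3, 78] [160.456 279.276]
```

```bash
python3 -m crank '[{"angular":[0,0,0],"offset":[0,-0.012,0],"grip":0.32},{"angular":[0,0,0],"offset":[0.003,-0.012,0.02],"grip":0.32},{"angular":[0,0,0],"offset":[0.006,-0.012,0.04],"grip":0.32},{"angular":[0,0,0],"offset":[0.009,-0.012,0.06],"grip":0.32},{"angular":[0,0,0],"offset":[0.012,-0.012,0.08],"grip":0.32},{"angular":[0,0,0],"offset":[0.015,-0.012,0.1],"grip":0.32},{"angular":[0,0,0],"offset":[0.017,-0.012,0.115],"grip":0.32},{"angular":[0,0,0],"offset":[0.02,-0.012,0.13],"grip":0.32},{"angular":[0,0,0],"offset":[0.02,-0.012,0.13],"grip":0.32},{"angular":[0,0,0],"offset":[0.02,-0.012,0.13],"grip":0.32}]'
python3 -c "from h import *;st()"
```

```text
time: 2.7
ee_pos: [0.4832, 0.3249, 0.0327]
eef_rot: [0.205, 2.986, -0.016]
wrist_force: [-1.8, 0.1, 2.3]
gripper_width: 0.661
t 2.7 tcp reader mm [-121.255   34.789   32.71 ] F reader [-1.812 -0.139  2.289] g 0.6608209573243459
tool axes in reader (cols)
 [[-0.989 -0.001  0.148]
 [-0.001  1.    -0.   ]
 [-0.148 -0.    -0.989]]
```

```bash
python3 -m crank '[{"angular":[0,0,0],"offset":[0.001,0,0.01],"grip":0.32},{"angular":[0,0,0],"offset":[0.003,0,0.02],"grip":0.32},{"angular":[0,0,0],"offset":[0.005,0,0.03],"grip":0.32},{"angular":[0,0,0],"offset":[0.006,0,0.04],"grip":0.32},{"angular":[0,0,0],"offset":[0.008,0,0.05],"grip":0.32},{"angular":[0,0,0],"offset":[0.008,0,0.055],"grip":0.32},{"angular":[0,0,0],"offset":[0.008,0,0.055],"grip":0.32},{"angular":[0,0,0],"offset":[0.008,0,0.055],"grip":0.32},{"angular":[0,0,0],"offset":[0.008,0,0.055],"grip":0.32},{"angular":[0,0,0],"offset":[0.008,0,0.055],"grip":0.32}]'
python3 - <<'E'
from h import *; st()
from plant import viewer; import cv2
c=viewer.capture("side")["pixels"]; cv2.imwrite("pics/p2full.png",c)
d=viewer.capture("top")["pixels"]
a=cv2.resize(c[140:250,225:360],None,fx=3.5,fy=3.5,interpolation=2); b=cv2.resize(d[160:270,250:345],None,fx=3.5,fy=3.5,interpolation=2)
cv2.imwrite("pics/p2.png",np.hstack([a,b[:,:325]]))
E
```

```text
time: 3.53
ee_pos: [0.4835, 0.325, 0.0164]
eef_rot: [0.205, 2.985, -0.015]
wrist_force: [0.1, -0.9, 3.9]
gripper_width: 0.66
t 3.5333 tcp reader mm [-120.972   34.885   16.356] F reader [ 0.197 -0.845  3.932] g 0.6596204063739507
tool axes in reader (cols)
 [[-0.989 -0.001  0.149]
 [-0.001  1.     0.   ]
 [-0.149  0.    -0.989]]
```

View pics/p2.png

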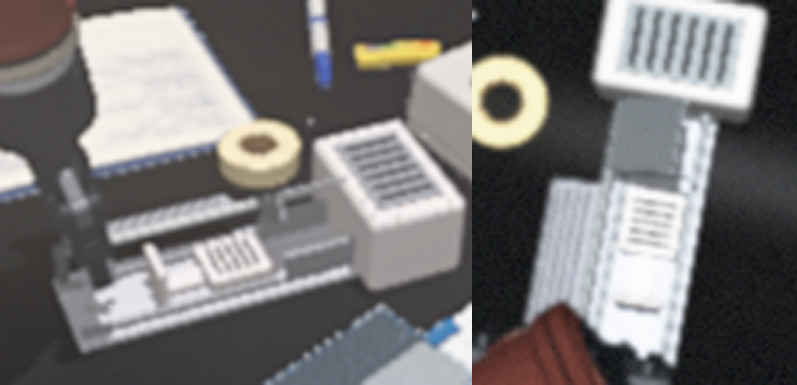

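The flap is up. In the top view its free edge has moved in to about (683,176), and in the side view the roof stands up at about (345,185). The cassette hasn't moved, with its tab at (638,305). Now I estimate the flap angle.

```bash
python3 - <<'E'
from h import *
for a in (0,.3,.4,.5,.6,.7,.8,.9):
    o=[]
    for x in(0,52):
        h=5; y=34-62*np.cos(a)+h*np.sin(a); z=32+62*np.sin(a)+h*np.cos(a)
        p=np.r_[R@(np.array([x,y])/1e3)+t,z/1e3]
        o+=[(proj("top",p)-[250,160])*3.5+[472,0],(proj("side",p)-[225,140])*3.5]
    print(a,*[v.round() for v in o])
E
```

```text
0 [699. 183.] [285. 252.] [712. 108.] [354. 233.]
0.3 [693. 179.] [282. 228.] [706. 103.] [352. 209.]
0.4 [689. 177.] [281. 219.] [702. 101.] [351. 200.]
0.5 [684. 176.] [279. 210.] [698.  99.] [349. 191.]
0.6 [679. 174.] [277. 201.] [692.  97.] [347. 183.]
0.7 [672. 172.] [274. 192.] [686.  95.] [345. 174.]
0.8 [665. 170.] [272. 183.] [679.  92.] [342. 165.]
0.9 [658. 168.] [269. 175.] [671.  90.] [339. 157.]
```

Flap is at about 0.6 rad with 4 N on the pedal. I press 3 mm further and advance along reader +x, one stage at a time.

```bash
python3 -m crank '[{"angular":[0,0,0],"offset":[0.001,0,0.005],"grip":0.32},{"angular":[0,0,0],"offset":[0.001,0,0.01],"grip":0.32},{"angular":[0,0,0],"offset":[-0.012,0,0.012],"grip":0.32},{"angular":[0,0,0],"offset":[-0.03,0,0.015],"grip":0.32},{"angular":[0,0,0],"offset":[-0.048,0,0.018],"grip":0.32},{"angular":[0,0,0],"offset":[-0.066,0,0.02],"grip":0.32},{"angular":[0,0,0],"offset":[-0.084,0,0.023],"grip":0.32},{"angular":[0,0,0],"offset":[-0.102,0,0.026],"grip":0.32},{"angular":[0,0,0],"offset":[-0.12,0,0.028],"grip":0.32},{"angular":[0,0,0],"offset":[-0.13,0,0.03],"grip":0.32}]'
python3 -c "from h import *;st()"
```

```text
time: 4.47
ee_pos: [0.5237, 0.3193, 0.0132]
eef_rot: [0.206, 2.985, -0.015]
wrist_force: [-3.2, 1.3, 3.9]
gripper_width: 0.663
t 4.4667 tcp reader mm [-80.296  34.759  13.172] F reader [-3.308  0.861  3.898] g 0.6629950019610086
tool axes in reader (cols)
 [[-0.989 -0.     0.149]
 [-0.     1.     0.   ]
 [-0.149  0.    -0.989]]
```

```bash
cat > look.py <<'E'
import sys; from h import *; from plant import viewer; import cv2
st(); c=viewer.capture("side")["pixels"]; d=viewer.capture("top")["pixels"]
a=cv2.resize(c[140:250,225:360],None,fx=3.5,fy=3.5,interpolation=2); b=cv2.resize(d[160:270,250:345],None,fx=3.5,fy=3.5,interpolation=2)
cv2.imwrite(sys.argv[1],np.hstack([a,b[:,:325]]))
E
python3 look.py pics/p3.png
```

```text
t 4.4667 tcp reader mm [-80.296  34.759  13.172] F reader [-3.308  0.861  3.898] g 0.6629950019610086
tool axes in reader (cols)
 [[-0.989 -0.     0.149]
 [-0.     1.     0.   ]
 [-0.149  0.    -0.989]]
```

View pics/p3.png

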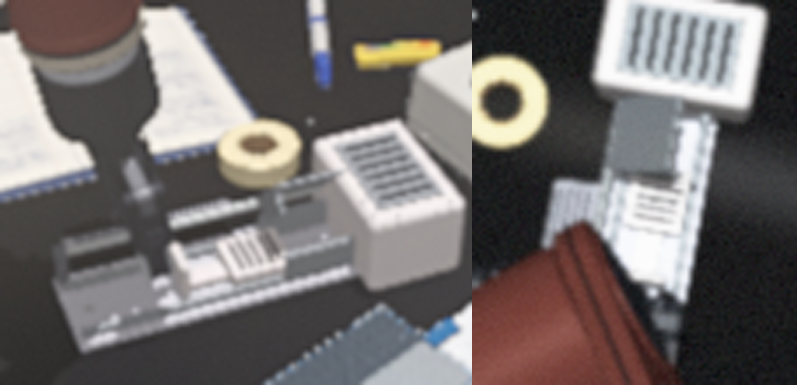

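The pusher is on the tab, which has moved from about (158,262) to (180,265). The nose is entering under the raised flap, with a clear gap between them. I continue.

```bash
python3 -m crank '[{"angular":[0,0,0],"offset":[-0.012,0,0.002],"grip":0.32},{"angular":[0,0,0],"offset":[-0.025,0,0.004],"grip":0.32},{"angular":[0,0,0],"offset":[-0.038,0,0.006],"grip":0.32},{"angular":[0,0,0],"offset":[-0.051,0,0.008],"grip":0.32},{"angular":[0,0,0],"offset":[-0.064,0,0.01],"grip":0.32},{"angular":[0,0,0],"offset":[-0.077,0,0.012],"grip":0.32},{"angular":[0,0,0],"offset":[-0.09,0,0.014],"grip":0.32},{"angular":[0,0,0],"offset":[-0.1,0,0.015],"grip":0.32},{"angular":[0,0,0],"offset":[-0.1,0,0.015],"grip":0.32},{"angular":[0,0,0],"offset":[-0.1,0,0.015],"grip":0.32}]'
python3 look.py pics/p4.png
```

```text
time: 5.4
ee_pos: [0.5537, 0.3152, 0.0133]
eef_rot: [0.206, 2.984, -0.015]
wrist_force: [-0.0, 1.4, 3.3]
gripper_width: 0.661
t 5.4 tcp reader mm [-50.069  34.879  13.337] F reader [-0.217  1.411  3.26 ] g 0.661463982754236
tool axes in reader (cols)
 [[-0.989 -0.     0.15 ]
 [-0.     1.     0.001]
 [-0.15   0.    -0.989]]
```

View pics/p4.png

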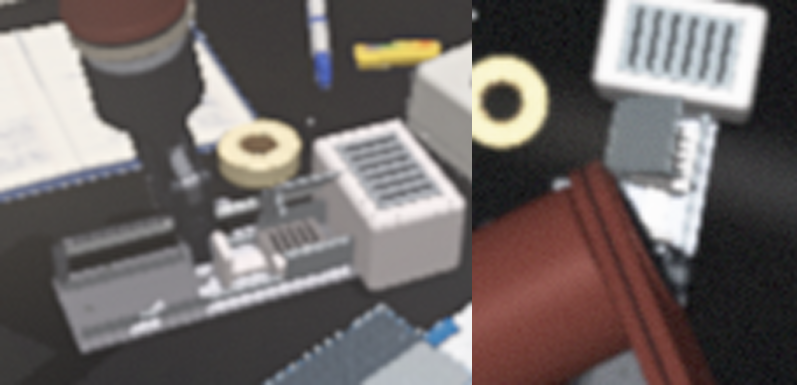

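The body is now under the flap and there's still a gap to the stop; the tab is at about (222,250). I creep the rest of the way, watching the force.

```bash
python3 -m crank '[{"angular":[0,0,0],"offset":[-0.005,0,0.001],"grip":0.32},{"angular":[0,0,0],"offset":[-0.01,0,0.002],"grip":0.32},{"angular":[0,0,0],"offset":[-0.014,0,0.002],"grip":0.32},{"angular":[0,0,0],"offset":[-0.018,0,0.003],"grip":0.32},{"angular":[0,0,0],"offset":[-0.022,0,0.003],"grip":0.32},{"angular":[0,0,0],"offset":[-0.026,0,0.004],"grip":0.32},{"angular":[0,0,0],"offset":[-0.027,0,0.004],"grip":0.32},{"angular":[0,0,0],"offset":[-0.027,0,0.004],"grip":0.32},{"angular":[0,0,0],"offset":[-0.027,0,0.004],"grip":0.32},{"angular":[0,0,0],"offset":[-0.027,0,0.004],"grip":0.32}]'; python3 -c "from h import *;st()"|head -1
python3 -m crank '[{"angular":[0,0,0],"offset":[-0.002,0,0],"grip":0.32},{"angular":[0,0,0],"offset":[-0.004,0,0.001],"grip":0.32},{"angular":[0,0,0],"offset":[-0.006,0,0.001],"grip":0.32},{"angular":[0,0,0],"offset":[-0.007,0,0.001],"grip":0.32},{"angular":[0,0,0],"offset":[-0.007,0,0.001],"grip":0.32},{"angular":[0,0,0],"offset":[-0.007,0,0.001],"grip":0.32},{"angular":[0,0,0],"offset":[-0.007,0,0.001],"grip":0.32},{"angular":[0,0,0],"offset":[-0.007,0,0.001],"grip":0.32},{"angular":[0,0,0],"offset":[-0.007,0,0.001],"grip":0.32},{"angular":[0,0,0],"offset":[-0.007,0,0.001],"grip":0.32}]'; python3 -c "from h import *;st()"|head -1
```

```text
time: 6.33
ee_pos: [0.5611, 0.3142, 0.0132]
eef_rot: [0.205, 2.985, -0.015]
wrist_force: [-1.9, 1.4, 1.8]
gripper_width: 0.66
t 6.3333 tcp reader mm [-42.556  34.859  13.178] F reader [-2.127  1.168  1.793] g 0.659777008200031
time: 7.17
ee_pos: [0.5631, 0.3139, 0.0131]
eef_rot: [0.205, 2.986, -0.015]
wrist_force: [-2.0, 2.0, 2.5]
gripper_width: 0.665
t 7.1667 tcp reader mm [-40.527  34.813  13.139] F reader [-2.203  1.677  2.456] g 0.6649605946597247
```

```bash
python3 -m crank '[{"angular":[0,0,0],"offset":[-0.002,0,0],"grip":0.32},{"angular":[0,0,0],"offset":[-0.004,0,0.001],"grip":0.32},{"angular":[0,0,0],"offset":[-0.006,0,0.001],"grip":0.32},{"angular":[0,0,0],"offset":[-0.007,0,0.002],"grip":0.32},{"angular":[0,0,0],"offset":[-0.007,0,0.002],"grip":0.32},{"angular":[0,0,0],"offset":[-0.007,0,0.002],"grip":0.32},{"angular":[0,0,0],"offset":[-0.007,0,0.002],"grip":0.32},{"angular":[0,0,0],"offset":[-0.007,0,0.002],"grip":0.32},{"angular":[0,0,0],"offset":[-0.007,0,0.002],"grip":0.32},{"angular":[0,0,0],"offset":[-0.007,0,0.002],"grip":0.32}]'
python3 look.py pics/p5.png
```

```text
time: 8.0
ee_pos: [0.5654, 0.3135, 0.0129]
eef_rot: [0.205, 2.985, -0.015]
wrist_force: [-2.4, 1.0, 2.8]
gripper_width: 0.659
t 8.0 tcp reader mm [-38.29   34.785  12.889] F reader [-2.499  0.708  2.798] g 0.65933726574832
tool axes in reader (cols)
 [[-0.989 -0.001  0.149]
 [-0.001  1.     0.   ]
 [-0.149  0.    -0.989]]
```

View pics/p5.png

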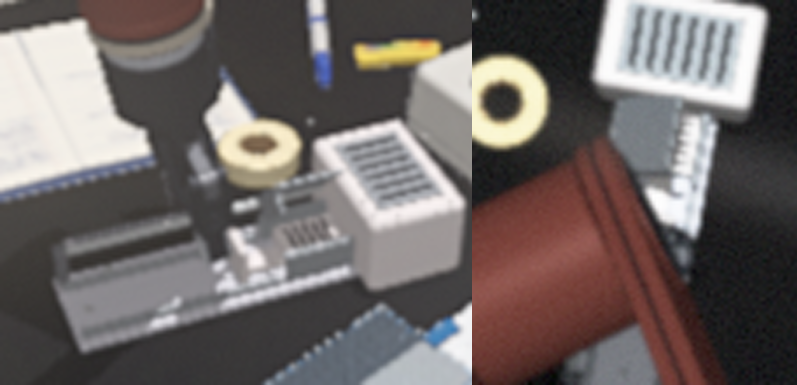

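Nearly home: the nose is at about (345,235), close to the stop. I keep creeping until the force rises.

```bash
for i in 1; do python3 -m crank '[{"angular":[0,0,0],"offset":[-0.002,0,0],"grip":0.32},{"angular":[0,0,0],"offset":[-0.004,0,0.001],"grip":0.32},{"angular":[0,0,0],"offset":[-0.006,0,0.001],"grip":0.32},{"angular":[0,0,0],"offset":[-0.006,0,0.001],"grip":0.32},{"angular":[0,0,0],"offset":[-0.006,0,0.001],"grip":0.32},{"angular":[0,0,0],"offset":[-0.006,0,0.001],"grip":0.32},{"angular":[0,0,0],"offset":[-0.006,0,0.001],"grip":0.32},{"angular":[0,0,0],"offset":[-0.006,0,0.001],"grip":0.32},{"angular":[0,0,0],"offset":[-0.006,0,0.001],"grip":0.32},{"angular":[0,0,0],"offset":[-0.006,0,0.001],"grip":0.32}]'; done; python3 - <<'E'
from h import *; st()
from plant import viewer; import cv2
c=viewer.capture("side")["pixels"]
f=lambda p: proj("side",np.r_[R@(np.array(p[:2])/1e3)+t,p[2]/1e3])
for x in (20,24,28,30): print(x,[f(q).round(1) for q in ([x-58,-17,36],[x-22,-20,20],[x+22,-20,20])])
cv2.imwrite("pics/p6.png",cv2.resize(c[185:230,280:345],None,fx=10,fy=10,interpolation=2))
E
```

```text
time: 8.93
ee_pos: [0.5662, 0.3134, 0.0126]
eef_rot: [0.206, 2.987, -0.016]
wrist_force: [-5.6, 2.7, 5.4]
gripper_width: 0.659
t 8.9333 tcp reader mm [-37.461  34.727  12.588] F reader [-5.972  1.939  5.391] g 0.6587340823656311
tool axes in reader (cols)
 [[-0.989 -0.001  0.147]
 [-0.001  1.    -0.   ]
 [-0.147 -0.001 -0.989]]
20 [array([289.8, 213.5]), array([304.3, 215.4]), array([320.9, 210.8])]
24 [array([291.4, 213.1]), array([305.8, 215. ]), array([322.3, 210.4])]
28 [array([292.9, 212.7]), array([307.4, 214.6]), array([323.8, 210. ])]
30 [array([293.7, 212.4]), array([308.1, 214.4]), array([324.5, 209.8])]
```

View pics/p6.png

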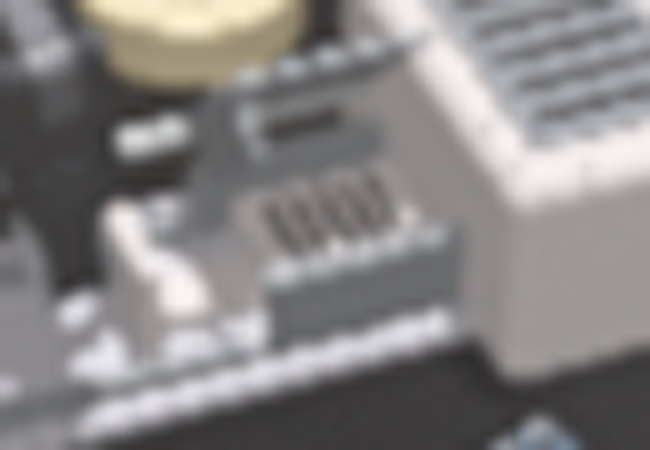

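The force step (−2.5 to −6 N, TCP lagging) and the picture both suggest the nose is on the stop, with the body's rear edge at about (307,214) against 308 predicted. One more 1 mm command will confirm the hard contact.

```bash
python3 -m crank '[{"angular":[0,0,0],"offset":[-0.002,0,0],"grip":0.32},{"angular":[0,0,0],"offset":[-0.004,0,0],"grip":0.32},{"angular":[0,0,0],"offset":[-0.004,0,0],"grip":0.32},{"angular":[0,0,0],"offset":[-0.004,0,0],"grip":0.32},{"angular":[0,0,0],"offset":[-0.004,0,0],"grip":0.32},{"angular":[0,0,0],"offset":[-0.004,0,0],"grip":0.32},{"angular":[0,0,0],"offset":[-0.004,0,0],"grip":0.32},{"angular":[0,0,0],"offset":[-0.004,0,0],"grip":0.32},{"angular":[0,0,0],"offset":[-0.004,0,0],"grip":0.32},{"angular":[0,0,0],"offset":[-0.004,0,0],"grip":0.32}]';python3 -c "from h import *;st()"|head -1
```

```text
time: 9.82
ee_pos: [0.5663, 0.3133, 0.0125]
eef_rot: [0.206, 2.989, -0.016]
wrist_force: [-9.4, 2.5, 8.6]
gripper_width: 0.655
t 9.8167 tcp reader mm [-37.292  34.702  12.545] F reader [-9.615  1.158  8.608] g 0.654618898617555
```

Hard stop confirmed: 1.2 mm commanded gave 0.2 mm of travel, with the force at −9.6 N. I back off the tab with the pedal still held, then rise straight up so the flap shuts.

```bash
python3 -m crank '[{"angular":[0,0,0],"offset":[0.01,0,-0.001],"grip":0.32},{"angular":[0,0,0],"offset":[0.022,0,-0.003],"grip":0.32},{"angular":[0,0,0],"offset":[0.025,0,-0.004],"grip":0.32},{"angular":[0,0,0],"offset":[0.022,0,-0.02],"grip":0.32},{"angular":[0,0,0],"offset":[0.019,0,-0.04],"grip":0.32},{"angular":[0,0,0],"offset":[0.016,0,-0.06],"grip":0.32},{"angular":[0,0,0],"offset":[0.013,0,-0.08],"grip":0.32},{"angular":[0,0,0],"offset":[0.01,0,-0.1],"grip":0.32},{"angular":[0,0,0],"offset":[0.006,0,-0.13],"grip":0.32},{"angular":[0,0,0],"offset":[0.002,0,-0.16],"grip":0.32}]'
python3 -m crank '[{"angular":[0,0,0],"offset":[0,0,-0.05],"grip":0.32},{"angular":[0,0,0],"offset":[0,0,-0.1],"grip":0.32},{"angular":[0,0,0],"offset":[0.05,0,-0.15],"grip":0.32},{"angular":[0,0,0],"offset":[0.1,0,-0.2],"grip":0.32},{"angular":[0,0,0],"offset":[0.17,0,-0.25],"grip":0.32},{"angular":[0,0,0],"offset":[0.24,0,-0.28],"grip":0.32},{"angular":[0,0,0],"offset":[0.3,0,-0.3],"grip":0.32},{"angular":[0,0,0],"offset":[0.36,0,-0.3],"grip":0.32},{"angular":[0,0,0],"offset":[0.4,0,-0.3],"grip":0.32},{"angular":[0,0,0],"offset":[0.4,0,-0.3],"grip":0.32}]'
python3 look.py pics/p7.png
```

```text
time: 10.65
ee_pos: [0.5601, 0.3138, 0.0607]
eef_rot: [0.205, 2.987, -0.016]
wrist_force: [-0.1, -0.0, 0.2]
gripper_width: 0.663
time: 11.48
ee_pos: [0.4275, 0.3323, 0.1312]
eef_rot: [0.203, 2.987, -0.016]
wrist_force: [-0.6, -1.0, 0.2]
gripper_width: 0.662
t 11.4833 tcp reader mm [-177.437   34.444  131.181] F reader [-0.417 -1.069  0.211] g 0.661755999489726
tool axes in reader (cols)
 [[-0.989 -0.002  0.147]
 [-0.002  1.    -0.001]
 [-0.147 -0.001 -0.989]]
```

View pics/p7.png

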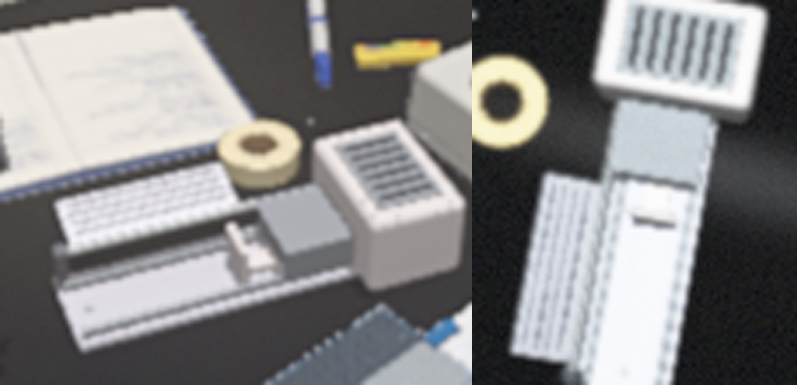

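The flap is shut and the cassette's body is under it, with only the tab showing at about (240,250) in the side view and (653,218) in the top view. The tape roll and the rest are unmoved. One last number, then I hand in.

```bash
python3 - <<'E'
from h import *
print(rd(cast("top",((653-472+.5)/3.5-.5+250,222.5/3.5-.5+160),.036)), "expected x -28")
from plant import arm; print(arm.get_state()["time"]); arm.finish_job()
E
```

```text
[-30.85292424  -0.45990225  36.        ] expected x -28
11.5833
the job is handed in; nothing more can be done
```

The cassette is loaded in the reader and the flap has shut behind it. I handed the job in at 11.6 s; no verdict is reported.

**What I did:** One fingertip held the pedal down at about 3–9 N, with the flap estimated from the pictures at 0.6–0.7 rad. The other fingertip pushed the tab until the nose met the stop. I then backed off the tab with the pedal still held, rose so the flap could spring shut, and moved clear.

**Checks:**
- **Stop contact:** the last 1.2 mm push moved the finger only 0.2 mm while the force rose to 9.6 N, so the nose was on a hard stop.
- **Final picture:** the flap is shut on the body with only the tab outside. The tape roll looks unmoved.
- **Arm:** it is clear of the reader, and the wrist force is about 1 N, within sensor noise.
- **Small disagreement:** the final top view put the tab's rear face at reader x −30.9 mm instead of −28. That matches the 2–4 mm errors of my reader-pose fit, so I relied on the force reading.
- **Not checked:** I took no last picture of the beaker and stopper. The arm stayed far from both.

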